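Air-dust the label scanner and shut its lid

TASK

The scanner's glass is dusty: with its lid still open, press the red nozzle cap of the air canister all the way down, without forcing it, and let it spring right back up. Then lower the scanner lid gently until it rests fully shut. Do not press the blue nozzle, and leave everything else on the table where it is.

Things in the scene. Friction and masses are not known exactly. Their poses are not given: they have to be found in the camera images.
- air_holder: Dark steel cup with a red band, 68 mm across, 50 mm high, bolted down; origin: centre of its underside. It clamps an upright silver air canister (52 mm across) with a red, flat-topped nozzle cap (26 mm across, 18 mm tall), all on the cup's axis. The canister's depth in the cup differs and is not measured: the raised cap's top is 177 to 202 mm above the table. Over 40 N damages the valve.
- air_nozzle (a joint): Red sprung nozzle cap of the air canister: 0 = up (at rest), grows to 0.006 m = fully down, straight down. It starts to yield at about 3 N and is fully down at about 8 N, then it stops hard.
- solvent_holder: Same cup, but with a blue band, white canister and blue nozzle cap (label solvent, not wanted), cap top also 177 to 202 mm high. The two cups stand about 90 mm apart in a row along the scanner's -y side (robot's right); either may be the nearer one. Origin: centre of its underside.
- solvent_nozzle (a joint): Blue sprung nozzle cap: 0 = up, 0.006 m = fully down. Must not be pressed.
- scanner: Grey flatbed scanner fixed to the table, 200 mm (x) by 260 mm (y), 50 mm high, glass on top; origin: centre of its underside; its x axis points from its front edge (nearest the robot) to the hinge edge. Its black lid, 200 by 260 mm, 16 mm thick, is hinged along the far (+x) edge and opens upward. Over 60 N on it may crack the glass.
- lid (a joint): Lid angle: 0 = fully shut (flat on its stop), grows as it opens, up to 1.2 rad; it starts half open. A stiff friction hinge keeps the lid where it is left; it takes about 2 to 4 N near the front edge to move it down. In the last 0.1 rad it must go slower than 0.8 rad/s, that is about 0.15 m/s at the front edge.
- lid_hinge (a point): Middle of the lid's hinge line, 52 mm above the table at the scanner's far edge; the hinge line runs along the scanner's y axis.
- lid_press (a point): Point on the lid's outer (top) face, on its centre line, 170 mm from the hinge and 30 mm from the front edge, moves with the lid; z axis is the outward normal of the lid's outer face. A grey grip tab 80 mm wide sticks 14 mm out of the front edge.
- tin: Bystander, loose: tall steel tin with knurled screw-top lid, 68 mm across, 180 mm high, left of the scanner; origin: centre of underside.
- magnifier: Bystander, loose: magnifier with black frame, 82 mm across, 12 mm thick, handle 90 mm long along -x; origin: under the lens centre.
- keys: Bystander, loose: brass key ring (36 mm) with two keys 80 mm long lying flat, in front of the scanner; origin: ring centre.
- marker: Bystander, loose: stubby orange marker, 90 mm long, 18 mm thick, lying along its x; origin: under its middle.
- pen_cup: Bystander, loose: empty clear acrylic cup, 72 mm across, 100 mm high; origin: centre of underside.
Things that resemble listed ones, but are neither listed nor needed, are in the scene too. What is shaped like the air_holder but purple is not meant.

How it is judged:
By the outcome, as a careful person would: the job done as asked, in the order asked, and still so for the second after the job is handed in, with the robot touching nothing.
It also fails if it takes over 51 s, if anything falls off the work surface, if the arm or the gripper's body presses on something with over 40 N, if the wrist force passes 120 N, or if a joint passes its speed limit or range.

ROBOT

A 7-joint arm with a two-finger parallel gripper is mounted at the origin on the work surface. World frame = base frame: x ahead of the robot, y to its left, z up, the work surface at z = 0. Lengths are in m, angles in degrees, forces in N, time in s.
With the tool pointing down it reaches from about 0.425 to 0.875 m from the base axis. Payload 4.7 kg.
Tool frame: the origin (TCP) lies at the very end of the fingers, on their centre line; the grasp point (between the pads) lies 19 mm behind it; z points along the fingers, y is the line along which they close (so a half turn about z gives the same grasp; the last joint's range is limited). The gripper opens to 87 mm and grips with 3 to 60 N. Pads are 19 mm wide; open, the fingers measure 117 mm over their backs; the gripper's body (75 mm by 190 mm) begins 51 mm behind the grasp point.
Start: joints at [-67.661, 18.392, -4.016, 83.108, 1.295, 78.541, -3.26], TCP at [0.239, 0.605, 0.223] pointing down, gripper open.
Joint ranges: [-163.93, 163.93], [-17.29, 119.83], [-79.2, 71.16], [3.27, 140.29], [-89.18, 269.18], [5.43, 117.66], [-154.24, 154.24]. Speed limits (degrees/s): [147.25, 147.25, 180, 180, 180, 180, 180].

INTERFACE

Orientations are given as [roll, pitch, yaw] about the fixed x, y, z axes, in that order (R = Rz(yaw) Ry(pitch) Rx(roll)).
In Python, from cell import get_obs, cams, ticket, finder gives the robot as it stands.
- The arm moves only by the shell command python3 -m creep 'ROWS' [FORCE]. ROWS is text: rows parted by semicolons, each of 5 numbers parted by spaces: the shift along the world's x, y, z in m, then the turn about the world's z in degrees, then the finger opening in m, from 0 to 0.087. A call has 1 to 8 rows; each row shifts and turns the commanded pose from where the row before left it; what a row does not reach is not made up. A row lasts 1/8 s, in which the tool goes at most 62.5 mm and 10.7 degrees, less where a joint would pass 70% of its speed; a pose out of reach is approached as far as the arm can. A call with a gripper value outside its range is refused whole. The fingers move at their own pace and stop on an object; FORCE is the grip in N (left out, the last holds). Time passes only in rows, so rows that do not move let the fingers close. It gives the time, the measured TCP pose, the force, the opening and the grip force at its end, in the units of the state.
- get_obs(): the state, without advancing time (a new reading comes with each control period).
- cams.read_camera(name): name is "scene" or "side" or "wrist"; returns the picture (480x640x3 uint8, red, green, blue); there is no depth.
- cams.calibration(name): a dict with "fx", "fy", "cx", "cy" (pixels), "extrinsics" (4x4, takes a point from world to camera coordinates). Camera axes: x right, y down, z forward; pixel columns grow to the right and rows downward; lengths in m; the calibration is good to about 2 mm. The wrist camera is an equidistant fisheye: a pixel r from the principal point sees the ray r / f radians off the axis. A picture is of the moment at which its call begins: read the wrist's pose just before it. calibration takes no time and is no camera call; for the wrist camera it gives the pose at the moment of the call.
- ticket.sign_off(): hands the job in; it is judged then, once.
Trained networks look in the newest picture that a camera, given by its name, has taken for a name from the list of things; names that differ only in an ending like _2 or _b are one class to them, and where a whole thing is asked for, a point or a joint stands for the part that bears it (a point fixed in the world has none). Each returns a list of dicts, best first, with "p" (0 to 1); they miss things now and then, are a little off and sometimes report something else, mostly with a low value. They report only what shows in the picture. A call takes as long as a camera call. They do not tell look-alikes from the thing itself.
- finder.masks_of(name, camera): "mask" (480x640 bool, what is visible of it) and "xy" ([column, row] in pixels, amid what is visible of it).
- finder.tip_of(name, camera): "xy" ([column, row] in pixels: a listed point, or the origin of a listed thing).
The state is a dict: "time_s": time; "qpos": joint angles; "joint_velocities": joint speeds; "effort": joint torques, N m; "tool_pos": TCP position; "tool_rot": TCP orientation; "force": force on the tool from outside, world axes, zero at the start; "wrist_torque": the same for the moment, N m; "grip_width": finger opening in m; "grasp_force": force on a finger pad.
Only numpy, scipy, OpenCV 4.12 (cv2) and the standard library are available. Lean on these libraries where they do the work, as an engineer would, in place of code of your own. Each camera call takes 0.05 s, during which the arm holds its last target. There are 200 camera calls.

## Working session

There is one attempt and no reset: what is moved stays moved. The work goes in short steps, Python scripts to look and compute and a shell command to move; the robot and the scene stay as the last step left them, time stands still between calls to the robot, and variables do not carry over. Pictures are saved under pics/ and viewed, at most 10 in all, crops included, and the job is handed in when it is done.

```bash
mkdir -p pics; cat > h.py <<'E'
import numpy as np, cv2
from cell import get_obs, cams, ticket, finder
def snap(n,f):
    im=cams.read_camera(n); cv2.imwrite('pics/'+f,im[:,:,::-1]); return im
def ray(n,xy,C=None):
    C=C or cams.calibration(n); E=np.array(C['extrinsics'])
    a=(xy[0]-C['cx'])/C['fx']; b=(xy[1]-C['cy'])/C['fy']
    if n=='wrist':
        r=np.hypot(a,b); d=np.array([np.sin(r)*a/max(r,1e-9),np.sin(r)*b/max(r,1e-9),np.cos(r)])
    else: d=np.array([a,b,1.]); d/=np.linalg.norm(d)
    return -E[:3,:3].T@E[:3,3], E[:3,:3].T@d
def tri(rs):
    A=sum(np.eye(3)-np.outer(d,d) for o,d in rs); b=sum((np.eye(3)-np.outer(d,d))@o for o,d in rs)
    p=np.linalg.solve(A,b); return p,[np.linalg.norm(np.cross(p-o,d)) for o,d in rs]
def atz(r,z): o,d=r; return o+d*(z-o[2])/d[2]
def proj(n,p):
    C=cams.calibration(n);E=np.array(C['extrinsics']);q=E[:3,:3]@p+E[:3,3];return [C['fx']*q[0]/q[2]+C['cx'],C['fy']*q[1]/q[2]+C['cy']]
E
python3 - <<'E'
from h import *
for n in ['scene','side','wrist']:
    snap(n,n+'0.png')
    C=cams.calibration(n); print(n,ray(n,(C['cx'],C['cy'])))
    for t in ['air_holder','solvent_holder','air_nozzle','scanner','lid','lid_press']:
        if n=='wrist' : continue
        print(t,[(round(m['p'],2),np.round(m['xy'])) for m in finder.masks_of(t,n)][:4],[(round(m['p'],2),np.round(m['xy'],1)) for m in finder.tip_of(t,n)][:4])
o=get_obs();print(o['time_s'],o['tool_pos'],o['tool_rot'],o['force'])
E
```

```text
scene (array([0.40179856, 0.50308942, 0.75270798]), array([ 0.25695116, -0.57004177, -0.78040277]))
air_holder [(0.88, array([375., 144.])), (0.64, array([356., 163.])), (0.55, array([447., 201.]))] [(0.94, array([349.3, 203.3])), (0.87, array([440.3, 221.1])), (0.7, array([369.9, 171.5])), (0.6, array([328.3, 277.5]))]
solvent_holder [(0.76, array([394., 189.]))] [(0.68, array([386. , 211.9]))]Traceback (most recent call last):
  File "<stdin>", line 7, in <module>
ValueError: it knows: air_holder, keys, lid_hinge, lid_press, magnifier, marker, pen_cup, scanner, solvent_holder, tin
```

```bash
python3 - <<'E'
from h import *
for n in ['scene','side']:
    snap(n,n+'0.png')
    C=cams.calibration(n); print(n,ray(n,(C['cx'],C['cy'])))
    for t in ['scanner','lid_press','air_holder','solvent_holder']:
        print(t,[(round(m['p'],2),np.round(m['xy'])) for m in finder.masks_of(t,n)][:4] if t!='lid_press' else '',[(round(m['p'],2),np.round(m['xy'],1)) for m in finder.tip_of(t,n)][:4])
o=get_obs();print(o['time_s'],o['tool_pos'],o['tool_rot'],o['force'])
E
```

```text
scene (array([0.40179856, 0.50308942, 0.75270798]), array([ 0.25695116, -0.57004177, -0.78040277]))
scanner [(0.74, array([326., 269.])), (0.69, array([405., 271.]))] [(0.56, array([327.8, 277. ]))]
lid_press  [(0.69, array([326.1, 215.2]))]
air_holder [(0.91, array([373., 145.])), (0.86, array([448., 200.])), (0.77, array([356., 160.])), (0.73, array([328., 269.]))] [(0.71, array([370.9, 172.1])), (0.63, array([348.2, 201.8])), (0.59, array([440.6, 224.6])), (0.22, array([401.8, 327.9]))]
solvent_holder [(0.57, array([389., 187.]))] [(0.91, array([387.4, 212.5]))]
side (array([ 0.14572992, -0.58997183,  0.64220773]), array([ 0.46725555,  0.68807559, -0.55517946]))
scanner [(0.92, array([327., 271.]))] [(0.66, array([325.1, 293.3]))]
lid_press  [(0.88, array([329.9, 199.7])), (0.71, array([432.3, 282.4]))]
air_holder [(0.89, array([433., 318.])), (0.68, array([336., 402.])), (0.62, array([497., 377.])), (0.38, array([437., 243.]))] [(0.83, array([484.5, 406.8])), (0.65, array([335.1, 434.6])), (0.64, array([425., 353.]))]
solvent_holder [(0.72, array([388., 347.]))] [(0.76, array([386.3, 380.6]))]
1.1 [0.23861036 0.60464202 0.222593  ] [1.79995506e+02 2.83275426e-03 1.58469535e+02] [-1.22511107  0.18144446 -0.32430284]
```

View pics/scene0.png

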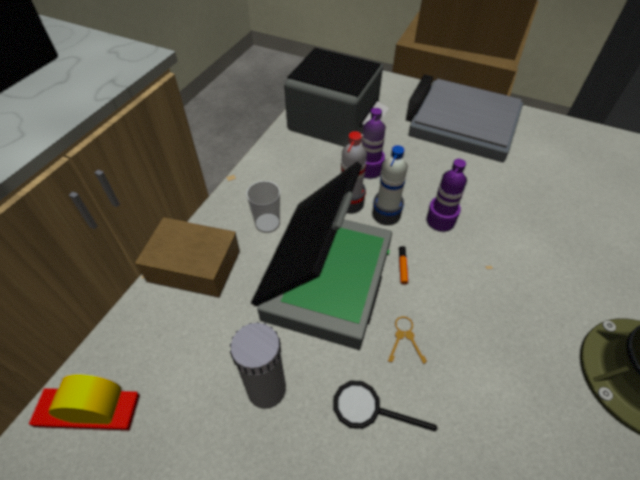

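View pics/side0.png

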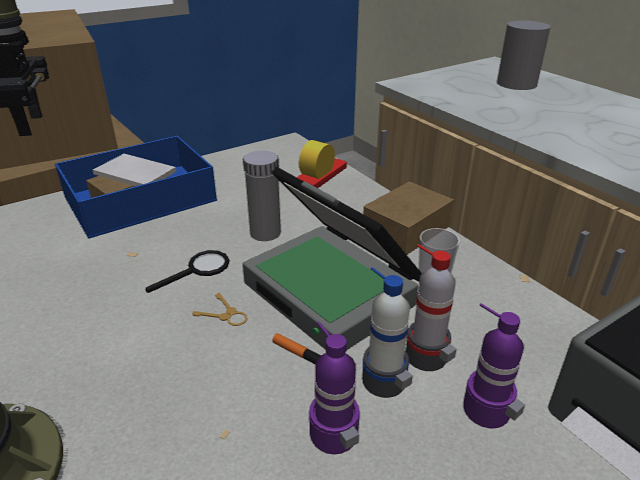

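```bash
python3 - <<'E'
from h import *
box={'scene':{'r':(340,125,372,150),'b':(386,142,408,162)},'side':{'r':(405,235,465,275),'b':(365,260,415,298)}}
R={'r':[],'b':[]};crops=[]
for n in box:
    im=snap(n,n+'1.png').astype(int)
    for k in 'rb':
        x0,y0,x1,y1=box[n][k]; s=im[y0:y1,x0:x1]
        m=(s[...,0]-np.maximum(s[...,1],s[...,2])>40) if k=='r' else (s[...,2]-s[...,0]>40)
        m=cv2.morphologyEx(m.astype(np.uint8),cv2.MORPH_OPEN,np.ones((5,5)))
        v,u=np.nonzero(m);print(n,k,u.min()+x0,u.max()+x0,v.min()+y0,v.max()+y0,u.mean()+x0,v.mean()+y0,len(u))
        R[k].append(ray(n,(u.mean()+x0,v.mean()+y0)))
        crops.append(cv2.resize(im[y0-10:y1+10,x0-10:x1+10,::-1].astype(np.uint8),(380,290)))
for k in 'rb': print(k,tri(R[k]))
cv2.imwrite('pics/crop.png',np.vstack([np.hstack(crops[:2]),np.hstack(crops[2:])]))
for t,a,b in [('scanner',(327.8,277),(325.1,293.3)),('press',(326.1,215.2),(329.9,199.7)),('air',(349,202.5),(425,353)),('solv',(387.4,212.5),(386.3,380.6))]:
    print(t,tri([ray('scene',a),ray('side',b)]),atz(ray('side',b),0))
E
```

```text
scene r 349 361 131 144 354.49295774647885 136.78169014084506 142
scene b 392 403 145 157 397.3178294573643 150.72093023255815 129
side r 433 449 251 269 440.71672354948805 259.71672354948805 293
side b 384 402 275 295 393.18633540372673 284.611801242236 322
r (array([ 0.6363885 , -0.1663082 ,  0.19273577]), [np.float64(0.00021468250996843028), np.float64(0.00021468250996838808)])
b (array([ 0.54617952, -0.16854678,  0.18826579]), [np.float64(0.0004984718030522559), np.float64(0.000498471803052342)])
scanner (array([0.59061858, 0.05155438, 0.00571033]), [np.float64(0.003496953870557626), np.float64(0.003496953870557862)]) [0.59053378 0.05682273 0.        ]
press (array([0.59795758, 0.05496735, 0.1987327 ]), [np.float64(0.0006750013019742223), np.float64(0.0006750013019741136)]) [0.79930537 0.34351791 0.        ]
air (array([ 0.63637758, -0.16279193,  0.00386068]), [np.float64(0.0006459113037823337), np.float64(0.0006459113037821283)]) [ 0.6401324  -0.16015917  0.        ]
solv (array([ 0.54554184, -0.1726481 ,  0.00351924]), [np.float64(0.0021507921184881528), np.float64(0.002150792118488252)]) [ 0.55019336 -0.17033565  0.        ]
```

View pics/crop.png

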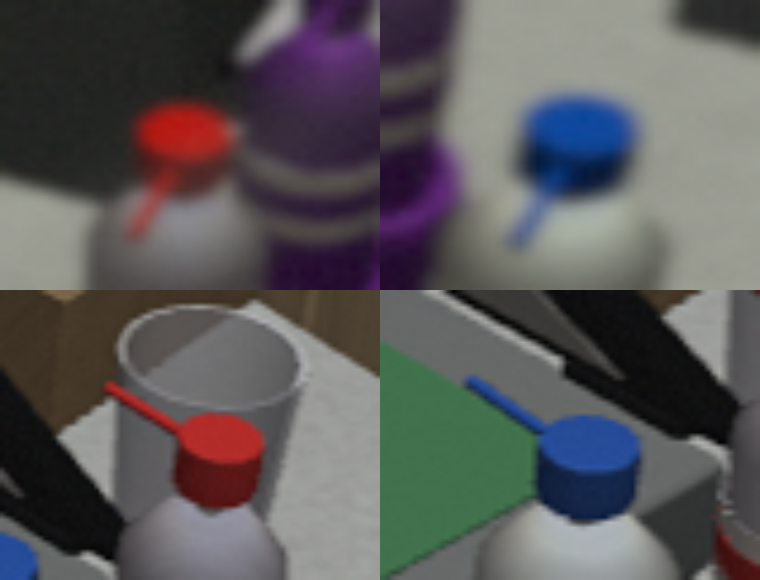

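The red-capped silver canister is at scene (354,137) and side (441,260). It sits on the red-banded cup, so it is the air canister. Blue, at scene (397,151), is the solvent. The three purple ones at scene (375,130), (450,190) and in the side view are decoys. The air cap is at about (0.636, -0.166, top about 0.198). I'll lift first, then travel.

```bash
python3 -m creep '0 0 0.055 0 0; 0 0 0.055 0 0; 0.025 -0.048 0 -5 0; 0.025 -0.048 0 -5 0; 0.025 -0.048 0 -5 0; 0.025 -0.048 0 -5 0; 0.025 -0.048 0 -5 0; 0.025 -0.048 0 -5 0' 20
python3 -m creep '0.025 -0.048 0 -5 0; 0.025 -0.048 0 -5 0; 0.025 -0.048 0 -5 0; 0.025 -0.048 0 -5 0; 0.025 -0.048 0 -5 0; 0.025 -0.048 0 -5 0; 0.025 -0.048 0 -5 0; 0 0 0 0 0'
```

```text
time_s: 2.2
tool_pos: [0.3893, 0.3149, 0.3329]
tool_rot: [179.9, -0.0, 128.3]
force: [0.1, 0.2, 0.2]
grip_width: 0.015
grasp_force: 0.0
time_s: 3.2
tool_pos: [0.5642, -0.025, 0.3326]
tool_rot: [180.0, 0.2, 92.9]
force: [0.4, -0.2, 0.4]
grip_width: 0.0
grasp_force: 0.0
```

```bash
cat > w.py <<'E'
from h import *
import sys,json
C=cams.calibration('wrist'); im=snap('wrist',sys.argv[1]).astype(int)
m=((im[...,0]-np.maximum(im[...,1],im[...,2])>50)).astype(np.uint8)
m=cv2.morphologyEx(m,cv2.MORPH_OPEN,np.ones((5,5)))
n,l,st,c=cv2.connectedComponentsWithStats(m)
for i in range(1,n):
    o=ray('wrist',c[i],C)
    if st[i,4]>60: print(st[i],np.round(c[i],1),'atz.195',np.round(atz(o,.195),4),'o',np.round(o[0],4))
E
python3 w.py w1.png
python3 -m creep '0.018 -0.035 0 -3 0; 0.018 -0.035 0 -3 0; 0.018 -0.035 0 -3 0; 0.018 -0.036 0 -3 0; 0 0 -0.04 0 0; 0 0 -0.04 0 0; 0 0 0 0 0'
python3 w.py w2.png
```

```text
[235 174  24  45 542] [246.9 195.7] atz.195 [ 0.4971 -0.0038  0.195 ] o [0.56   0.0412 0.4944]
time_s: 4.12
tool_pos: [0.634, -0.1572, 0.2492]
tool_rot: [-179.6, -0.1, 81.6]
force: [-0.8, 0.4, 1.0]
grip_width: 0.0006
grasp_force: 0.0
[144  99  32  47 673] [159.4 121.9] atz.195 [ 0.5436 -0.0591  0.195 ] o [ 0.644  -0.0925  0.4114]
[ 310  197   39   75 1172] [325.8 247.5] atz.195 [ 0.6336 -0.1526  0.195 ] o [ 0.644  -0.0925  0.4114]
```

View pics/w2.png

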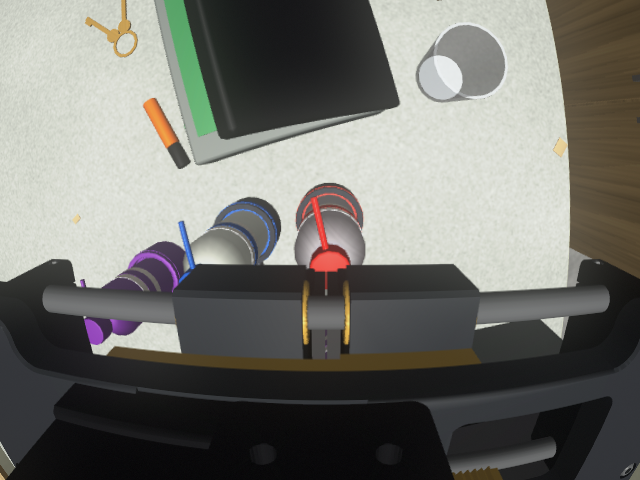

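The wrist view shows the red cap at (330,258), just ahead of the closed fingers at (326,305). The blue straw is well to the left at (185,245).

```bash
python3 -m creep '0.002 -0.009 -0.013 0 0; 0 0 -0.01 0 0; 0 0 0 0 0; 0 0 0 0 0'
python3 - <<'E'
from h import *
o=get_obs();p=o['tool_pos'];print(p,o['force'])
a=[]
for n,(x0,y0,x1,y1) in {'scene':(330,110,390,160),'side':(400,215,480,280)}.items():
    im=snap(n,n+'2.png');print(proj(n,p),proj(n,np.array([.6364,-.1663,.198])))
    a.append(cv2.resize(im[y0:y1,x0:x1,::-1],None,fx=390/(x1-x0),fy=390/(x1-x0))[:310])
cv2.imwrite('pics/c2.png',np.hstack(a))
E
```

```text
time_s: 4.68
tool_pos: [0.6378, -0.1693, 0.23]
tool_rot: [180.0, -0.0, 81.5]
force: [-0.3, 0.6, 0.2]
grip_width: 0.0008
grasp_force: 0.0
[ 0.63780028 -0.16927346  0.22996953] [-0.34145666  0.55399268  0.15667128]
[np.float64(355.68521380121615), np.float64(120.49628026494331)] [np.float64(354.7160924965966), np.float64(134.7640597103799)]
[np.float64(446.4843666808048), np.float64(238.4543271167923)] [np.float64(441.30527824182104), np.float64(256.6009971145694)]
```

View pics/c2.png

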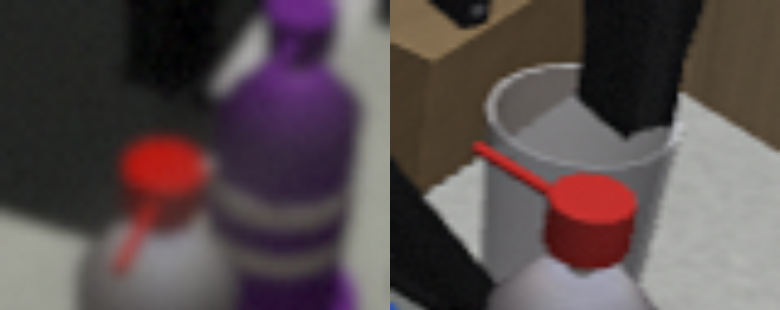

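```bash
python3 -m creep '-0.001 0.003 -0.013 0 0; 0 0 -0.013 0 0; 0 0 0 0 0; 0 0 0 0 0'
for i in 1 2; do python3 -m creep '0 0 -0.002 0 0; 0 0 0 0 0' | grep -E 'pos|force: \['; done
```

```text
time_s: 5.28
tool_pos: [0.6365, -0.1664, 0.2035]
tool_rot: [-180.0, 0.0, 81.5]
force: [0.3, 0.7, 0.2]
grip_width: 0.0004
grasp_force: 0.0
tool_pos: [0.6366, -0.1664, 0.2017]
force: [0.6, -0.3, 0.2]
tool_pos: [0.6368, -0.1665, 0.2001]
force: [-0.4, -0.0, 3.6]
```

Contact is at about z 0.200, so I'll continue in small steps.

```bash
for i in 1 2; do python3 -m creep '0 0 -0.0015 0 0; 0 0 0 0 0' | grep -E 'pos|force: \['; done
```

```text
tool_pos: [0.6368, -0.1665, 0.1985]
force: [0.0, 0.5, 4.0]
tool_pos: [0.6368, -0.1664, 0.197]
force: [0.1, 0.3, 4.6]
```

```bash
python3 -m creep '0 0 -0.001 0 0; 0 0 0 0 0' | grep -E 'pos|force: \['; python3 -m creep '0 0 -0.001 0 0; 0 0 0 0 0' | grep -E 'pos|force: \['
```

```text
tool_pos: [0.6368, -0.1665, 0.1962]
force: [-1.2, -0.5, 6.4]
tool_pos: [0.6368, -0.1665, 0.1953]
force: [-0.9, 0.6, 6.7]
```

```bash
for i in 1; do python3 -m creep '0 0 -0.001 0 0; 0 0 0 0 0' | grep -E 'pos|force: \['; done
```

```text
tool_pos: [0.6369, -0.1665, 0.1945]
force: [-1.2, 0.6, 8.4]
```

```bash
python3 -m creep '0 0 -0.0005 0 0; 0 0 0 0 0' | grep -E 'pos|force: \['
```

```text
tool_pos: [0.6369, -0.1665, 0.1942]
force: [-2.6, 0.9, 8.6]
```

```bash
python3 -m creep '0 0 -0.001 0 0; 0 0 0 0 0' | grep -E 'pos|force: \['
```

```text
tool_pos: [0.6369, -0.1665, 0.1941]
force: [-2.4, 0.6, 12.3]
```

```bash
python3 -m creep '0 0 -0.0005 0 0; 0 0 0 0 0' | grep -E 'pos|force: \['
```

```text
tool_pos: [0.6369, -0.1666, 0.1941]
force: [-3.5, 2.7, 13.6]
```

Hard stop: the tip no longer moves and the force climbs to 13.6 N, so the cap is fully down. Now I release it and locate the lid.

```bash
python3 -m creep '0 0 0.004 0 0; 0 0 0.006 0 0; 0 0 0.03 0 0; 0 0 0.05 0 0; 0 0 0.05 0 0; 0 0.02 0 0 0; 0 0.05 0 0 0; 0 0.03 0 0 0'
python3 - <<'E'
from h import *
P={}
for n in ['scene','side']:
    im=snap(n,n+'3.png').astype(int)
    for t in ['lid_press','lid_hinge','scanner']:
        for k in range(3):
            r=finder.tip_of(t,n)
            if r: P.setdefault((t,n),[]).append(r[0]['xy'])
    if n=='side':
        s=im[235:275,405:465]; m=(s[...,0]-np.maximum(s[...,1],s[...,2])>40).astype(np.uint8);m=cv2.morphologyEx(m,cv2.MORPH_OPEN,np.ones((5,5)))
        v,u=np.nonzero(m);print('cap',u.min()+405,u.max()+405,v.min()+235,v.max()+235,u.mean()+405,v.mean()+235)
for k in P: print(k,np.round(P[k],1).tolist())
for t in ['lid_press','lid_hinge','scanner']:
    if (t,'scene') in P and (t,'side') in P: print(t,tri([ray(n,np.median(P[t,n],0)) for n in('scene','side')]))
    elif (t,'side') in P: print(t,atz(ray('side',np.median(P[t,'side'],0)),.052))
cv2.imwrite('pics/c3.png',cv2.resize(im[150:360,230:450,::-1].astype(np.uint8),None,fx=2.8,fy=2.8))
print(get_obs()['tool_pos'],get_obs()['time_s'])
E
```

```text
time_s: 8.78
tool_pos: [0.6362, -0.0622, 0.3294]
tool_rot: [-179.8, -0.1, 81.7]
force: [0.1, 0.7, 0.1]
grip_width: 0.0006
grasp_force: 0.0
cap 432 449 251 269 440.5418060200669 259.75250836120404
('lid_press', 'scene') [[325.5, 216.9], [325.5, 216.9], [325.5, 216.9]]
('lid_hinge', 'scene') [[281.9, 252.7], [281.9, 252.7], [281.9, 252.7]]
('scanner', 'scene') [[328.2, 279.0], [328.2, 279.0], [328.2, 279.0]]
('lid_press', 'side') [[333.4, 198.0], [333.4, 198.0], [333.4, 198.0]]
('lid_hinge', 'side') [[367.3, 253.0], [367.3, 253.0], [367.3, 253.0]]
('scanner', 'side') [[324.5, 296.3], [324.5, 296.3], [324.5, 296.3]]
lid_press (array([0.60155349, 0.05570285, 0.19798229]), [np.float64(0.003299854724632479), np.float64(0.0032998547246325363)])
lid_hinge (array([0.69070789, 0.06230656, 0.04934069]), [np.float64(0.0004342041322002813), np.float64(0.000434204132200207)])
scanner (array([ 0.58948329,  0.05164332, -0.00096027]), [np.float64(0.003581894146293345), np.float64(0.003581894146293285)])
[ 0.63659843 -0.06630812  0.33160603] 9.775
```

View pics/c3.png

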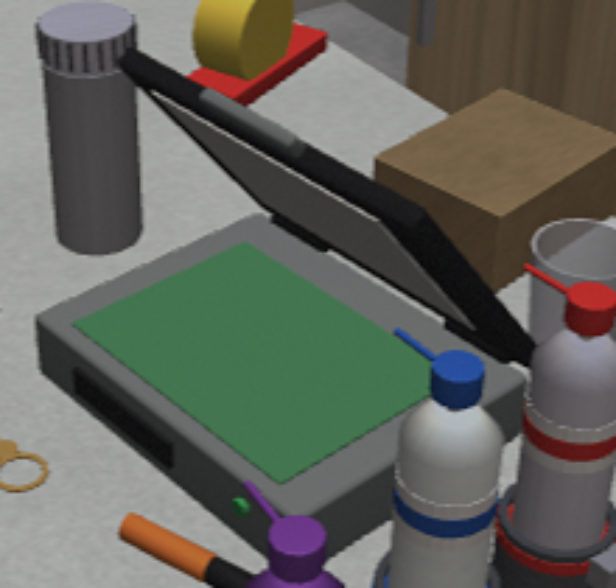

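The cap is back up: same pixel rows as before, 251–269. The lid is open about 0.9 rad, with the hinge at about (0.691, 0.062, 0.05) and the press point at about (0.60, 0.056, 0.198). I'll approach its outer face.

```bash
python3 -m creep '0.01 0.041 0 0 0; 0.01 0.041 0 0 0; 0.01 0.041 0 0 0; -0.01 0 -0.055 0 0; -0.01 0 -0.055 0 0; 0 0 0 0 0; 0 0 0 0 0'
python3 -m creep '-0.008 0 -0.006 0 0; -0.008 0 -0.006 0 0; 0 0 0 0 0'|grep -E 'pos|force: \['
python3 -m creep '-0.004 0 -0.003 0 0; 0 0 0 0 0'|grep -E 'pos|force: \['
```

```text
time_s: 10.65
tool_pos: [0.6484, 0.0567, 0.2244]
tool_rot: [179.8, -0.1, 81.5]
force: [0.8, -0.2, 0.8]
grip_width: 0.0008
grasp_force: 0.0
tool_pos: [0.6301, 0.0567, 0.2099]
force: [-0.2, -1.0, 0.2]
tool_pos: [0.6263, 0.0567, 0.2065]
force: [0.2, 0.8, 0.7]
```

```bash
python3 -m creep '-0.004 0 -0.003 0 0; -0.004 0 -0.003 0 0; 0 0 0 0 0'|grep -E 'pos|force: \['
python3 -m creep '-0.004 0 -0.003 0 0; 0 0 0 0 0'|grep -E 'pos|force: \['
```

```text
tool_pos: [0.6181, 0.0567, 0.2002]
force: [-0.1, 0.1, 0.3]
tool_pos: [0.6142, 0.0567, 0.1973]
force: [0.6, 0.2, 0.5]
```

```bash
python3 -m creep '-0.004 0 -0.004 0 0; -0.004 0 -0.004 0 0; 0 0 0 0 0'|grep -E 'pos|force: \['
python3 -m creep '-0.004 0 -0.004 0 0; -0.004 0 -0.004 0 0; 0 0 0 0 0'|grep -E 'pos|force: \['
```

```text
tool_pos: [0.6065, 0.0564, 0.1897]
force: [1.1, -0.1, 1.3]
tool_pos: [0.5979, 0.0565, 0.181]
force: [1.3, -0.4, 1.0]
```

```bash
python3 -m creep '-0.004 0 -0.005 0 0; -0.004 0 -0.005 0 0; -0.004 0 -0.005 0 0; -0.003 0 -0.005 0 0'|grep -E 'pos|force: \['
python3 -m creep '-0.004 0 -0.005 0 0; -0.004 0 -0.005 0 0; -0.003 0 -0.005 0 0; -0.003 0 -0.005 0 0'|grep -E 'pos|force: \['
```

```text
tool_pos: [0.5831, 0.0567, 0.1611]
force: [-0.1, -0.3, 3.5]
tool_pos: [0.5693, 0.0566, 0.1412]
force: [0.2, -1.0, 2.5]
```

```bash
python3 - <<'E'
from h import *
im=snap('side','side4.png'); cv2.imwrite('pics/c4.png',cv2.resize(im[120:360,230:470,::-1],None,fx=2.4,fy=2.4))
print(get_obs()['time_s'],get_obs()['tool_pos'],get_obs()['force'])
E
```

```text
13.7 [0.56856126 0.05660196 0.14041736] [ 0.78642342 -1.72138528  0.76921542]
```

View pics/c4.png

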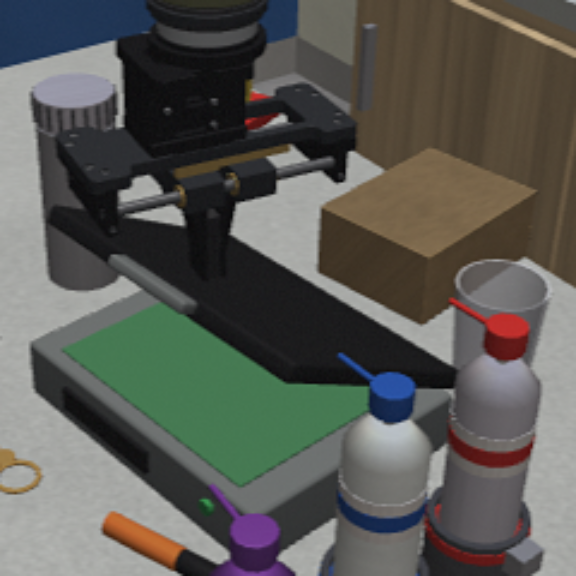

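The side view shows the fingertip at (215,270) in the crop, resting on the black lid just behind the grip tab, and the lid is coming down. I'll check the tin clearance and continue.

```bash
python3 -c "
from h import *
snap('scene','s5.png');snap('side','s6.png')
a=finder.tip_of('tin','scene');b=finder.tip_of('tin','side')
print([atz(ray('scene',a[0]['xy']),0) if a else 0, atz(ray('side',b[0]['xy']),0) if b else 0])"
python3 -m creep '-0.003 0 -0.005 0 0; -0.003 0 -0.005 0 0; -0.003 0 -0.005 0 0; -0.002 0 -0.005 0 0; -0.002 0 -0.005 0 0'|grep -E 'pos|force: \['
```

```text
[array([ 5.96644696e-01,  3.05152114e-01, -1.11022302e-16]), array([0.60578177, 0.30072518, 0.        ])]
tool_pos: [0.5562, 0.0564, 0.1162]
force: [0.1, -1.9, 3.2]
```

```bash
python3 -m creep '-0.002 0 -0.004 0 0; -0.002 0 -0.004 0 0; -0.001 0 -0.004 0 0; -0.001 0 -0.004 0 0; -0.001 0 -0.004 0 0; -0.001 0 -0.003 0 0; -0.001 0 -0.003 0 0'|grep -E 'pos|force: \['
python3 -m creep '0 0 -0.003 0 0; 0 0 -0.003 0 0; 0 0 -0.003 0 0; 0 0 -0.003 0 0;0 0 -0.002 0 0'|grep -E 'pos|force: \['
```

```text
tool_pos: [0.5475, 0.0566, 0.0903]
force: [-0.3, -1.2, 2.7]
tool_pos: [0.5474, 0.0569, 0.0763]
force: [-0.4, 0.1, 2.0]
```

```bash
python3 -m creep '0 0 -0.002 0 0; 0 0 -0.002 0 0; 0 0 -0.002 0 0; 0 0 0 0 0'|grep -E 'pos|force: \['
python3 -m creep '0 0 -0.001 0 0; 0 0 0 0 0'|grep -E 'pos|force: \['
```

```text
tool_pos: [0.5477, 0.0566, 0.0704]
force: [0.3, -0.7, 0.1]
tool_pos: [0.5478, 0.0565, 0.0696]
force: [0.3, -0.6, 0.8]
```

```bash
python3 -m creep '0 0 -0.001 0 0; 0 0 0 0 0'|grep -E 'pos|force: \['
```

```text
tool_pos: [0.5477, 0.0565, 0.0686]
force: [0.6, -0.3, 1.3]
```

```bash
python3 -m creep '0 0 -0.001 0 0; 0 0 0 0 0'|grep -E 'pos|force: \['
python3 -m creep '0 0 -0.001 0 0; 0 0 0 0 0'|grep -E 'pos|force: \['
```

```text
tool_pos: [0.5477, 0.0565, 0.0684]
force: [-2.3, -1.0, 6.3]
tool_pos: [0.5477, 0.0566, 0.0683]
force: [-6.2, -0.5, 13.1]
```

```bash
python3 -m creep '0 0 -0.001 0 0; 0 0 0 0 0'|grep -E 'pos|force: \['
```

```text
tool_pos: [0.5477, 0.0565, 0.0683]
force: [-7.9, -0.7, 20.5]
```

Stopped at z 0.0683 with the force at 20 N, which matches the shut height. Now I lift away.

```bash
python3 -m creep '0 0 0.002 0 0; 0 0 0.003 0 0; 0 0 0.02 0 0; 0 0 0.05 0 0; 0 0 0.05 0 0; 0 0 0.05 0 0; 0 0 0 0 0; 0 0 0 0 0'
python3 - <<'E'
from h import *
im=snap('side','s7.png'); cv2.imwrite('pics/c7.png',cv2.resize(im[180:460,130:530,::-1],None,fx=2,fy=2))
E
```

```text
time_s: 18.77
tool_pos: [0.5472, 0.0568, 0.2398]
tool_rot: [-180.0, 0.0, 81.5]
force: [0.1, -0.6, -0.7]
grip_width: 0.0005
grasp_force: 0.0
```

View pics/c7.png

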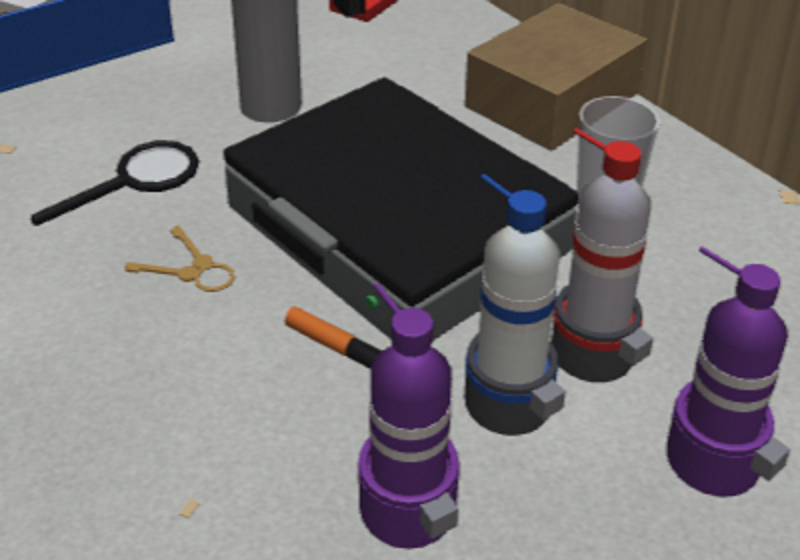

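The lid lies flat on the scanner, with its front corner at (412,295). The red cap is up at (620,160), and nothing else has moved.

```bash
python3 -c "
from cell import ticket
print(ticket.sign_off())"
```

```text
the job is handed in; nothing more can be done
None
```

The job is handed in: the red cap was pressed to its hard stop (peak reading about 14 N) and sprang back up, then the lid was lowered fully shut, with the blue nozzle untouched and nothing else visibly moved.

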